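Shift the gear selector on the tester into third and take the reading

ROBOT

A 7-joint arm with a two-finger parallel gripper is mounted at the origin on the work surface. World frame = base frame: x ahead of the robot, y to its left, z up, the work surface at z = 0. Lengths are in m, angles in rad, forces in N, time in s.
With the tool pointing down it reaches from about 0.4 to 0.875 m from the base axis. Payload 19.3 kg.
Tool frame: the origin (TCP) lies on the centre line of the jaws, within the pads' length; the fingertips stand 17 mm ahead of it and the grasp point (between the pads) lies 2 mm behind it; y points along the fingers, z is the direction in which the jaws open and shut, and the axes are right-handed (so a half turn about y gives the same grasp; the last joint's range is limited). The gripper opens to 85 mm and grips with 20 to 120 N. Pads are 22 mm wide; open, the fingers measure 114 mm over their backs; the gripper's body (76 mm by 85 mm) begins 54 mm behind the grasp point. The pads swing forward as they close: fully open they stand 13 mm farther back than shut.
Start: joints at [-1.329, 0.521, -0.036, 1.599, 0.021, 1.021, -0.113], TCP at [0.192, 0.595, 0.248] pointing down, gripper open.
Joint ranges: [-2.91, 2.91], [-0.3, 2.13], [-1.5, 1.42], [0.17, 2.43], [-1.26, 4.41], [0.16, 1.93], [-2.52, 2.52]. Speed limits (rad/s): [1.89, 1.89, 2.39, 2.39, 3.01, 3.01, 3.01].

INTERFACE

Orientations are given as a unit quaternion [w, x, y, z].
In Python, from plant import ctrl, jaws, solver, optics, sign_off, spotter, get_clock, get_joints, get_qvel, get_effort, get_tool_pos, get_tool_rot, get_ft_force, get_wrist_torque, get_width gives the robot as it stands. Calls block until the motion is done:
- ctrl.movep(position, orientation): joint-space move of the TCP to a pose.
- ctrl.servo_line(position, orientation=None, rate=0.15, stop_force=None): straight line of the TCP; orientation=None keeps the orientation; rate is the mean speed in m/s. With stop_force (N) it stops when the force on the tool has changed by that much, and returns True; else False.
- ctrl.movej(angles): joint-space move.
- jaws.ungrasp() and jaws.close_gripper(squeeze=None): open the fingers fully, or close them until they stop; squeeze is the grip in N (None keeps the last).
- ctrl.sleep(seconds).
- solver.solve_ik(position, orientation): joint angles nearest the present ones, or None.
- optics.capture(name): name is "side" or "top"; returns the picture (400x640x3 uint8, blue, green, red); there is no depth.
- optics.camera_info(name): a dict with "mtx" (3x3 intrinsics, pixels), "R" (3x3) and "t" (3): a world point X has camera coordinates R X + t. Camera axes: x right, y down, z forward; pixel columns grow to the right and rows downward; lengths in m; the calibration is good to about 2 mm. A picture is of the moment at which its call begins. camera_info takes no time and is no camera call.
A pose or a line that the arm cannot do raises ctrl.PlanningError and nothing moves.
- sign_off(): hands the job in, once; it reports no verdict.
Trained networks look in the newest picture that a camera, given by its name, has taken for a name from the list of things; names that differ only in an ending like _2 or _b are one class to them, and where a whole thing is asked for, a point or a joint stands for the part that bears it (a point fixed in the world has none). Each returns a list of dicts, best first, with "confidence" (0 to 1); they miss things now and then, are a little off and sometimes report something else, mostly with a low value. They report only what shows in the picture. A call takes as long as a camera call.
- spotter.regions_of(camera, thing): "mask" (400x640 bool, what is visible of it) and "uv" ([column, row] in pixels, amid what is visible of it).
- spotter.landmark_of(camera, thing): "uv" ([column, row] in pixels: a listed point, or the origin of a listed thing).
Readings, each from a call of its own:
- get_clock(): time.
- get_joints(): joint angles.
- get_qvel(): joint speeds.
- get_effort(): joint torques, N m.
- get_tool_pos(): TCP position.
- get_tool_rot(): TCP orientation.
- get_ft_force(): force on the tool from outside, world axes, zero at the start.
- get_wrist_torque(): the same for the moment, N m.
- get_width(): finger opening in m.
Only numpy, scipy, OpenCV 4.12 (cv2) and the standard library are available. Lean on these libraries where they do the work, as an engineer would, in place of code of your own. Each camera call takes 0.05 s, during which the arm holds its last target.

TASK

The gear selector mounted on the black tester has been left in the left-hand leg of its H gate. Push its lever with your fingertips, or the outside of your fingers, to the crossbar of the H, across to the right and then forward (away from you) until it is fully home in third, the far right slot with three dots; then press the tester's round push button so that it takes the reading. Press the button only when the lever is in third, never take the lever or its knob between the fingers, leave the other things where they are, and finish with the button released and the lever still in third.

Things in the scene. Friction and masses are not known exactly. Their poses are not given: they have to be found in the camera images.
- tester: Black function tester, a case 260 (x) x 360 (y) x 120 mm, fixed to the bench; origin at the centre of its underside, on the bench, z up, front (-x) towards the robot, +y its left. Turned by up to 0.35 rad. On its flat top (z 120): H gate centred at x 0, y 50; push button at x -40, y -115; three toggle switches, 25 mm high, at x 15, y -75, -115, -155.
- gate_mid (a point): Middle of the H gate's crossbar, on the upper face of its aluminium plate (104 x 90 mm), 130 mm above the bench; axes as the tester's. Two legs run along x at y = +16 and -16 mm, from x -34 to 34; a crossbar at x = 0 joins them; slots 18 mm wide; tongues between the legs have rounded noses. Dots on the plate: 1 far left, 2 near left, 3 far right, 4 near right (far = +x).
- slot_three (a point): Where the lever's rod stands in third: in the gate plate's upper face, 25 mm along +x and 16 mm along -y from gate_mid.
- knob (a point): Centre of the lever's black knob; frame tilts with the lever, z along it. Pear-shaped, 43 mm across at its widest (6 mm above this point), 25 mm at its foot; from 28 mm below to 22 mm above this point. It sits on a straight 12 mm steel rod, 200 mm above the lever's pivot (which is 93 mm below gate_mid); upright, it is about 237 mm above the bench.
- lever_fore (a joint): Fore-and-aft tilt of the lever, rad: 0 in the crossbar, +0.29 fully forward (+x of the tester, slots one and three), -0.29 fully back (two and four); 0.01 rad moves the knob 2 mm. The lever stays where it is left; about 4 N at the knob moves it. It goes freely sideways past the tongues only within about 0.03 rad of 0.
- lever_across (a joint): Sideways tilt of the lever, rad: -0.197 at the left stop (slots one and two), +0.197 at the right stop (three and four), with about 0.05 rad of free play in each leg; as stiff as the other tilt, and stays where it is left. At the start the lever is in the left leg, anywhere from slot two through the crossbar to slot one.
- test_button (a joint): The round push button of the tester: travel 0 (out) to 0.006 m (fully down), sprung, 1.5 N to start and 5 N fully down; it comes back out when let go. It counts as pressed beyond 0.0045.
- test_button_top (a point): Centre of the upper face of the push button: steel, 26 mm in diameter, in a steel collar 42 mm in diameter; when out this face is 142 mm above the bench and 10 mm above the collar. It moves down with the button.
- spare_knob: Loose spare knob of the same pear shape, 43 mm across, 50 mm high, standing on the tester's top in its far right corner; leave it alone. Origin at the centre of its underside, z up.
- screwdriver: Loose screwdriver, 200 mm long, handle 26 mm thick, lying on the bench to the right of the tester; leave it alone. Origin midway along it, on the bench; tip to its +x.
- bottle: Loose white bottle, 60 mm in diameter, 150 mm high, standing on the bench to the left of the tester; leave it alone. Origin at the centre of its underside.
- pen_pot: Loose amber pot, 76 mm in diameter, 95 mm high, with pens up to 150 mm high, on the bench to the left of the tester; leave it alone. Origin at the centre of its underside.

How it is judged:
On the way, in this order (a step that is already met when the one before it is completed fails the run):
1. the lever is fully forward in the third slot (value of joint lever_fore above 0.25 rad and value of joint lever_across above 0.13 rad), for 0.2 s.
2. the push button is pressed down with the lever in third (all of step 1 and value of joint test_button above 0.0045 m), for 0.1 s.
At the end, for the whole second after the job is handed in: The lever stands at rest in the third slot, tilted forward by more than 0.25 rad (the stop is at 0.29) and to the right by more than 0.13 rad, and the push button, having been pressed beyond 4.5 mm, is out again (within 1.5 mm) (all of step 1 and velocity of joint lever_fore between -0.05 and 0.05 rad/s and velocity of joint lever_across between -0.05 and 0.05 rad/s and value of joint test_button below 0.0015 m); the robot touches nothing.
It fails at once if the push button is pressed (beyond 3 mm) while the lever is not in third (value of joint test_button above 0.003 m and (value of joint lever_fore below 0.22 rad or value of joint lever_across below 0.11 rad)).
It fails at once if the knob or the lever is taken between the fingers (the grasp point within 12 mm of the lever's axis, at or below the knob) (x of the grasp point in the frame of knob between -0.012 and 0.012 m and y of the grasp point in the frame of knob between -0.012 and 0.012 m and z of the grasp point in the frame of knob below 0.033 m).
It fails at once if the spare knob, screwdriver, bottle or pen pot is moved by more than 20 mm, lifted or carried (distance of any of spare_knob, screwdriver, bottle, pen_pot from where it was at the start of the episode above 0.02 m).
It also fails if it takes over 58 s, if anything falls off the work surface, if the arm or the gripper's body presses on something with over 40 N, if the wrist force passes 120 N, or if a joint passes its speed limit or range.

## Working session

There is one attempt and no reset: what is moved stays moved. The work goes in short steps, each a Python script; the robot and the scene stay as the last script left them, time stands still between calls to the robot, and variables do not carry over. Pictures are saved under pics/ and viewed, and the job is handed in when it is done.

```bash
ls; mkdir -p pics
python3 - <<'E'
from plant import *
import cv2, numpy as np
print(get_clock(), get_tool_pos(), get_tool_rot(), get_width(), get_ft_force())
for n in ("side","top"):
    im=optics.capture(n); cv2.imwrite(f"pics/{n}0.png",im)
    ci=optics.camera_info(n); print(n,ci, -np.array(ci["R"]).T@np.array(ci["t"]))
    for th in ("tester","gate_mid","knob","test_button_top","slot_three","spare_knob"):
        r=spotter.landmark_of(n,th)
        print(th,[(np.round(x["uv"],1).tolist(),round(x["confidence"],2)) for x in r[:2]])
print(get_clock())
E
```

```text
pics
0.0 [0.19169816 0.59455411 0.24774563] [-0.69813461  0.69891828 -0.10985413  0.10978786] 0.08527132831185806 [-0.56745272  0.40561229  1.10106857]
side {'mtx': array([[433.97701065,   0.        , 317.77278593],
       [  0.        , 433.97701065, 206.21601553],
       [  0.        ,   0.        ,   1.        ]]), 'R': array([[ 0.66716444,  0.74490597, -0.00258996],
       [ 0.51132105, -0.46048029, -0.72560918],
       [-0.54170324,  0.48277634, -0.68810218]]), 't': array([-0.41539154, -0.15527765,  1.42781124])} [ 1.12998117 -0.45138814  0.86873329]
tester [([318.1, 251.1], 0.83)]
gate_mid [([327.9, 204.9], 0.98)]
knob [([348.5, 167.9], 0.67)]
test_button_top [([277.0, 238.5], 0.41)]
slot_three [([333.9, 215.4], 0.83)]
spare_knob [([324.5, 256.1], 0.78)]
top {'mtx': array([[449.41434836,   0.        , 309.81172905],
       [  0.        , 449.41434836, 200.69356054],
       [  0.        ,   0.        ,   1.        ]]), 'R': array([[ 0.01970329, -0.99980435, -0.00174311],
       [-0.99819485, -0.01957258, -0.05677988],
       [ 0.05673465,  0.00285871, -0.9983852 ]]), 't': array([0.02285939, 0.56496315, 1.35286563])} [0.48673854 0.03004525 1.38279941]
tester [([310.2, 192.8], 0.88)]
gate_mid [([288.4, 194.4], 0.62)]
knob [([273.8, 186.4], 0.49)]
test_button_top [([352.1, 199.7], 0.56)]
slot_three [([293.5, 186.8], 0.93)]
spare_knob [([333.9, 160.4], 0.51)]
0.7
```

View pics/side0.png

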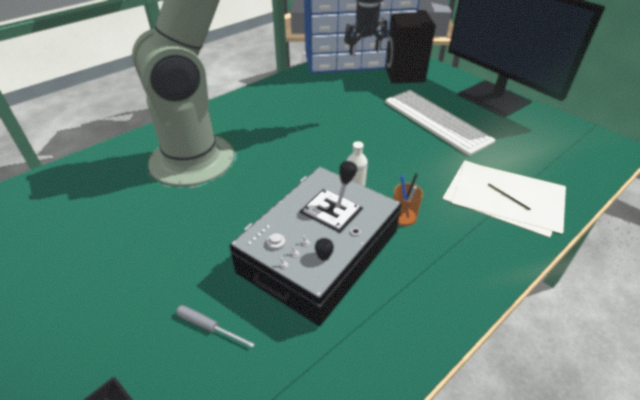

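View pics/top0.png

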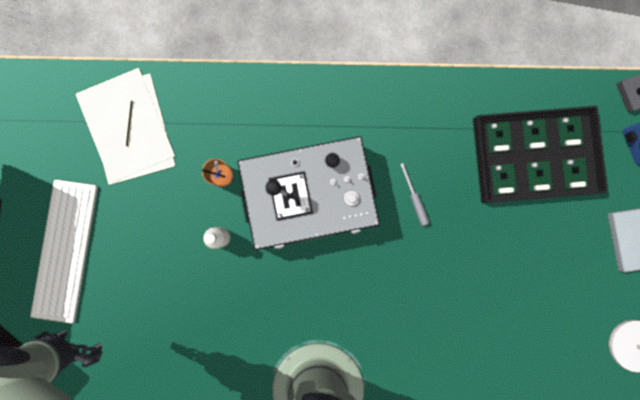

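The top view shows the tester near (310,192), yawed by about +0.18 rad. The knob is at about (273,187), towards the far left. The bottle is at (216,238), the pot at (217,172) and the spare knob at (333,160). Next I'll fit the tester pose and the lever tilt.

```bash
cat > h.py <<'E'
from plant import *
import cv2, numpy as np
from scipy.optimize import least_squares
CI={n:optics.camera_info(n) for n in ("side","top")}
def proj(n,X):
    c=CI[n]; p=np.asarray(X)@np.array(c["R"]).T+np.array(c["t"]); q=p@np.array(c["mtx"]).T
    return q[...,:2]/q[...,2:]
def T2W(pose,P):
    x,y,a=pose; P=np.asarray(P,float); c,s=np.cos(a),np.sin(a)
    return np.stack([x+c*P[...,0]-s*P[...,1],y+s*P[...,0]+c*P[...,1],P[...,2]],-1)
def W2T(pose,P):
    x,y,a=pose; c,s=np.cos(a),np.sin(a); P=np.asarray(P,float); dx,dy=P[...,0]-x,P[...,1]-y
    return np.stack([c*dx+s*dy,-s*dx+c*dy,P[...,2]],-1)
def knobT(f,a):  # tester frame
    # fore about +y, across tilts towards -y
    d=np.array([np.tan(f),-np.tan(a),1]); d/=np.linalg.norm(d)
    return np.array([0,.05,.037])+.2*d
def fitlever(pose,obs):
    r=least_squares(lambda v:np.concatenate([proj(n,T2W(pose,knobT(*v)))-uv for n,uv in obs]),[0,0])
    return r.x,np.abs(r.fun).max()
def look_lever(pose,tag=None):
    obs=[]
    for n in ("side","top"):
        im=optics.capture(n)
        if tag: cv2.imwrite(f"pics/{n}_{tag}.png",im)
        r=spotter.landmark_of(n,"knob")
        if r: obs.append((n,np.array(r[0]["uv"])))
    return fitlever(pose,obs)
E
cat > a.py <<'E'
from h import *
O=[("side",[0,.05,.13],(327.9,204.9)),("side",[-.04,-.115,.142],(277,238.5)),("side",[.025,.034,.13],(333.9,215.4)),("side",[0,0,0],(318.1,251.1)),
("top",[0,.05,.13],(288.4,194.4)),("top",[-.04,-.115,.142],(352.1,199.7)),("top",[.025,.034,.13],(293.5,186.8)),("top",[0,0,0],(310.2,192.8)),
("top",[.13,.18,.12],(240,160)),("top",[.13,-.18,.12],(361,138)),("top",[-.13,-.18,.12],(378,224)),("top",[-.13,.18,.12],(256,247)),
("side",[-.13,.18,.12],(321,169)),("side",[.13,.18,.12],(400,208)),("side",[-.13,-.18,.12],(234,243)),("side",[.13,-.18,.12],(321,303))]
f=lambda p:np.concatenate([proj(n,T2W(p,P))-uv for n,P,uv in O])
r=least_squares(f,[.5,.03,.18],loss="soft_l1"); print(r.x); print(np.round(f(r.x).reshape(-1,2),1).tolist())
np.save("pose.npy",r.x)
print(fitlever(r.x,[("side",np.array([348.5,167.9])),("top",np.array([273.8,186.4]))]))
for n in("side","top"):
    im=cv2.imread(f"pics/{n}0.png"); im=cv2.resize(im,None,fx=4,fy=4,interpolation=2)
    for P in [o[1] for o in O[:8]]+[[.13,.18,.12],[.13,-.18,.12],[-.13,-.18,.12],[-.13,.18,.12]]:
        u=proj(n,T2W(r.x,P))*4+2; cv2.circle(im,tuple(int(v) for v in u),3,(0,0,255),-1)
    c=proj(n,T2W(r.x,[0,0,.12]))*4; x,y=int(c[0]),int(c[1]); cv2.imwrite(f"pics/{n}_fit.png",im[y-290:y+290,x-390:x+390])
E
python3 a.py
```

```text
[0.58394955 0.03886557 0.21613097]
[[2.9, 2.6], [-2.0, -1.0], [1.6, -0.1], [0.9, 3.3], [2.2, 0.5], [-0.4, -2.6], [1.0, -1.8], [-1.8, 1.8], [-3.2, -0.9], [0.4, -3.5], [2.1, 0.5], [-1.9, 2.6], [-2.3, -3.9], [2.2, -5.8], [-6.7, 1.1], [-1.7, -3.2]]
(array([ 0.10365576, -0.19248967]), np.float64(2.234569104740075))
```

View pics/side_fit.png

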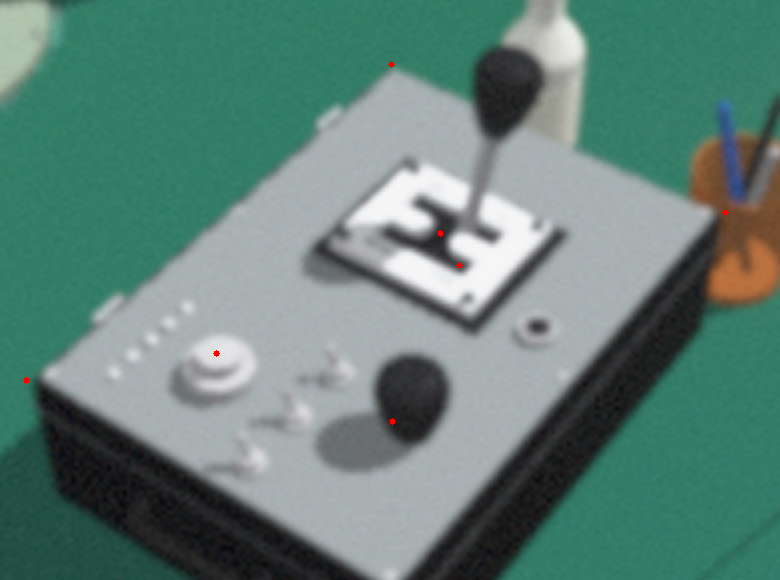

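View pics/top_fit.png

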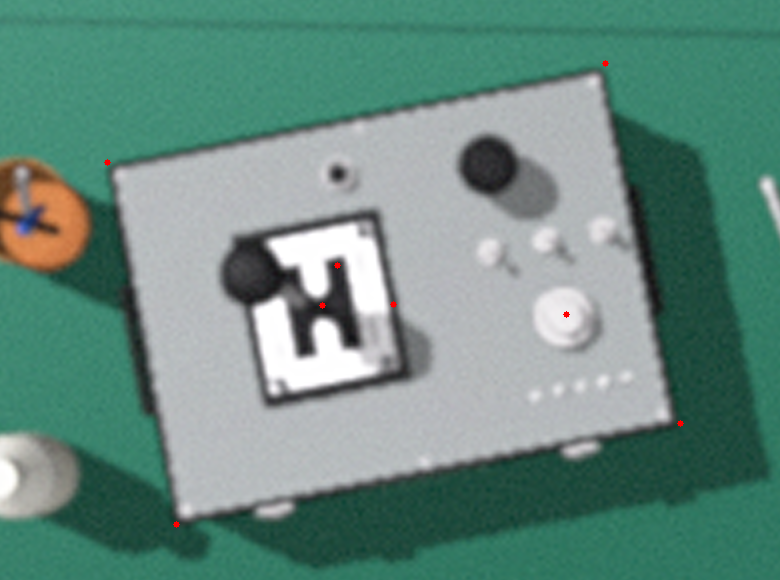

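```bash
cat > b.py <<'E'
from h import *
old=np.load("pose.npy")
def off(n):
    c=proj(n,T2W(old,[0,0,.12]))*4; return np.array([int(c[0])-390,int(c[1])-290])
def px(n,u): return (np.array(u)+off(n)-1.5)/4
C=[[.13,.18,.12],[.13,-.18,.12],[-.13,-.18,.12],[-.13,.18,.12]]
O=[("top",P,px("top",u)) for P,u in zip(C,[(110,168),(603,71),(672,422),(180,520)])]
O+=[("top",[-.04,-.115,.142],px("top",(566,316))),("top",[0,.05,.13],px("top",(322,307)))]
O+=[("side",P,px("side",u)) for P,u in zip([C[3],C[0],C[2],[0,.05,.13],[-.04,-.115,.142],C[1]],[(392,68),(718,215),(42,380),(440,240),(218,350),(397,578)])]
f=lambda p:np.concatenate([proj(n,T2W(p,P))-uv for n,P,uv in O])
r=least_squares(f,old,loss="soft_l1"); print(r.x); print(np.round(f(r.x).reshape(-1,2),1).tolist())
for k in("top","side"):
    O2=[o for o in O if o[0]==k]
    print(k,least_squares(lambda p:np.concatenate([proj(n,T2W(p,P))-uv for n,P,uv in O2]),old).x)
np.save("pose2.npy",r.x); p=r.x
print("lever",fitlever(p,[("side",np.array([348.5,167.9])),("top",np.array([273.8,186.4]))]))
print("knob bulb", px("side",(507,85)),px("top",(251,271)))
K=least_squares(lambda X:np.concatenate([proj("side",X)-px("side",(507,88)),proj("top",X)-px("top",(251,271))]),[.6,.1,.24])
print(K.x,W2T(p,K.x),K.fun)
print("btn",T2W(p,[-.04,-.115,.142]))
print(fitlever(p,[("top",px("top",(251,271)))]),fitlever(p,[("side",px("side",(507,92)))]))
E
python3 b.py
```

```text
[0.58329405 0.03968555 0.21879331]
[[-1.2, -1.1], [0.1, -1.8], [1.8, 0.4], [-1.2, 1.4], [-0.2, -0.4], [-0.3, -0.2], [-0.3, -1.2], [1.7, -1.1], [-3.9, -0.2], [-0.1, -2.0], [-0.2, 0.6], [-0.5, 5.7]]
top [0.58251918 0.0391678  0.21529769]
side [0.58200606 0.04258208 0.22173206]
lever (array([ 0.10717602, -0.18735113]), np.float64(2.2004676359145208))
knob bulb [347.625 170.375] [272.875 186.375]
[0.58640262 0.12814188 0.23093938] [0.02223407 0.08567282 0.23093938] [ 0.4290783  -0.04157339  0.34941832  0.32150726]
btn [ 0.56920861 -0.08125493  0.142     ]
(array([ 0.11763592, -0.18377384]), np.float64(5.684341886080802e-14)) (array([ 0.12653485, -0.14864704]), np.float64(1.3642420526593924e-12))
```

```bash
cat >> h.py <<'E'
from scipy.spatial.transform import Rotation as Ro
pose=np.load("pose2.npy"); pose[2]=.217
def q(k=0):  # tool y down, tool z (jaw) along tester +y (k=0), rotated k*90deg
    a=pose[2]+k*np.pi/2
    z=np.array([-np.sin(a),np.cos(a),0]); y=np.array([0,0,-1.]); x=np.cross(y,z)
    v=Ro.from_matrix(np.stack([x,y,z],1)).as_quat(); return v[[3,0,1,2]]
def P(x,y,z): return T2W(pose,[x,y,z])
def st(): print("t",round(get_clock(),2),"tcpT",np.round(W2T(pose,get_tool_pos()),4),"F",np.round(get_ft_force(),1),"w",round(get_width(),3))
E
python3 - <<'E'
from h import *
print(Ro.from_quat(np.array(get_tool_rot())[[1,2,3,0]]).as_matrix().round(2).tolist())
for k in range(4):
    print(k,[None if (s:=solver.solve_ik(P(*p),q(k))) is None else np.round(s,2).tolist() for p in [(.085,.087,.33),(-.06,.016,.23),(-.04,-.115,.16)]])
E
```

```text
[[0.95, -0.0, 0.31], [-0.31, -0.0, 0.95], [-0.0, -1.0, -0.0]]
0 [[-0.36, 0.52, 0.08, 1.39, -0.04, 1.23, 1.51], [-0.33, 0.39, 0.18, 1.89, -0.09, 0.87, 1.68], [-0.1, 0.56, 0.2, 1.82, -0.15, 0.77, 1.96]]
1 [[0.36, 0.8, -1.28, 1.35, 0.76, 1.52, 2.51], [-0.97, 0.74, 1.23, 1.92, -0.8, 1.09, -2.33], [-0.66, 0.97, 1.22, 1.85, -1.03, 1.13, -1.97]]
2 [[-0.71, 0.61, 0.69, 1.41, -0.39, 1.26, -1.35], [-0.71, 0.47, 0.71, 1.91, -0.39, 0.9, -1.16], [-0.44, 0.67, 0.71, 1.84, -0.57, 0.85, -0.79]]
3 [[-0.58, 0.56, 0.45, 1.4, -0.24, 1.24, 0.11], [-0.55, 0.42, 0.48, 1.91, -0.25, 0.87, 0.27], [-0.28, 0.6, 0.46, 1.83, -0.36, 0.79, 0.58]]
```

Run:
```python
from h import *
jaws.close_gripper(20)
p=np.array(get_tool_pos()); p[2]=.36; ctrl.servo_line(p,rate=.2)
ctrl.movep(P(.09,.087,.34),q(3)); st()
ctrl.servo_line(P(.09,.087,.232),q(3),rate=.1); st()
print(look_lever(pose,"A"))
print(spotter.landmark_of("side","knob")[:1])
```

```text
t 4.47 tcpT [0.09   0.0883 0.3399] F [ 0.3  0.2 -0.1] w 0.0
t 5.71 tcpT [0.0903 0.0869 0.2327] F [-0.4 -0.6 -0.4] w 0.0
(array([ 0.11163013, -0.17070033]), np.float64(3.5335973952801396))
[{'uv': [347.1, 167.3], 'confidence': 0.58}]
```

View pics/side_A.png

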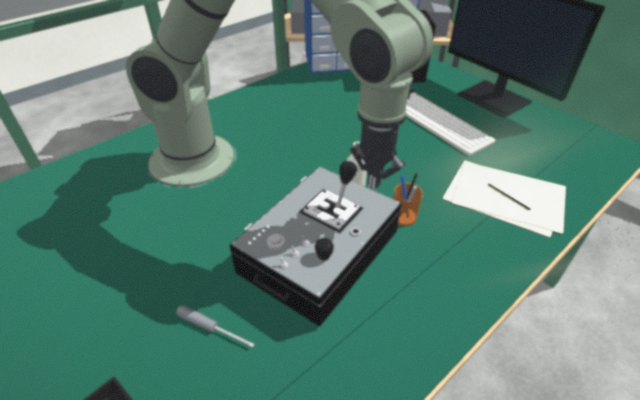

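View pics/top_A.png

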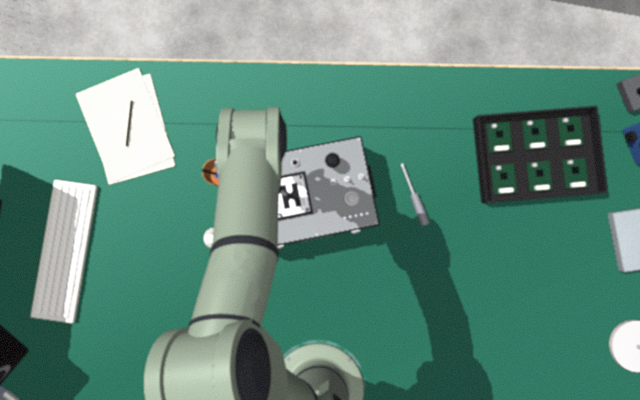

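The side view shows the closed fingers at about (375,180), on the far side of the knob at (347,168), with a gap between them. The lever hasn't moved. Now I'll push back towards the crossbar.

```bash
cat >> h.py <<'E'
def side_lever(tag,sc=5):
    im=optics.capture("side"); r=spotter.landmark_of("side","knob")
    print("lever side",[ (np.round(fitlever(pose,[("side",np.array(x["uv"]))])[0],3).tolist(),np.round(x["uv"],1).tolist(),round(x["confidence"],2)) for x in r[:2]])
    cv2.imwrite(f"pics/s_{tag}.png",cv2.resize(im[120:260,270:420],None,fx=4,fy=4,interpolation=2))
E
python3 - <<'E'
from h import *
print(ctrl.servo_line(P(.045,.087,.232),q(3),rate=.03,stop_force=2.5)); st()
side_lever("A1")
print(ctrl.servo_line(P(.040,.087,.232),q(3),rate=.05,stop_force=25)); st()
side_lever("A2")
E
```

```text
True
t 7.07 tcpT [0.0538 0.0871 0.2322] F [3.9 1.3 2.3] w -0.0
lever side [([0.046, -0.195], [344.1, 167.7], 0.9)]
False
t 7.59 tcpT [0.04   0.0871 0.232 ] F [3.6 0.7 0.9] w 0.0
lever side []
```

View pics/s_A2.png

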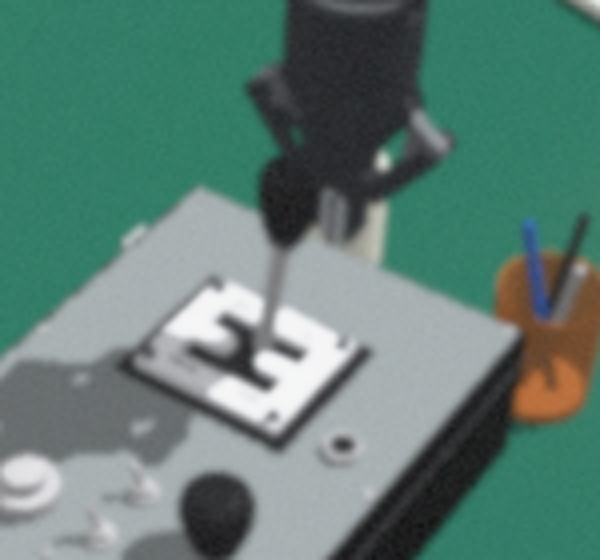

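Run:
```python
from h import *
print(ctrl.servo_line(P(.034,.087,.232),q(3),rate=.05,stop_force=25)); st()
ctrl.servo_line(P(.07,.087,.232),q(3),rate=.1)
ctrl.servo_line(P(.07,.087,.33),q(3),rate=.2)
ctrl.servo_line(P(.0,.175,.33),q(3),rate=.2)
print(look_lever(pose,"A3"))
side_lever("A3"); st()
```

```text
False
t 7.96 tcpT [0.034 0.087 0.232] F [3.2 1.1 0.6] w -0.0
(array([-0.00849119, -0.17211058]), np.float64(2.138339611749757))
lever side [([0.019, -0.173], [341.2, 167.5], 0.85)]
t 10.12 tcpT [3.000e-04 1.742e-01 3.298e-01] F [0.1 0.3 1. ] w 0.0
```

View pics/s_A3.png

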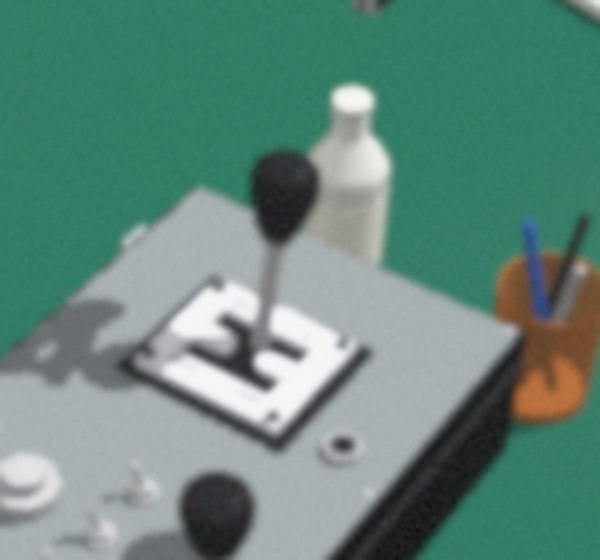

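View pics/top_A3.png

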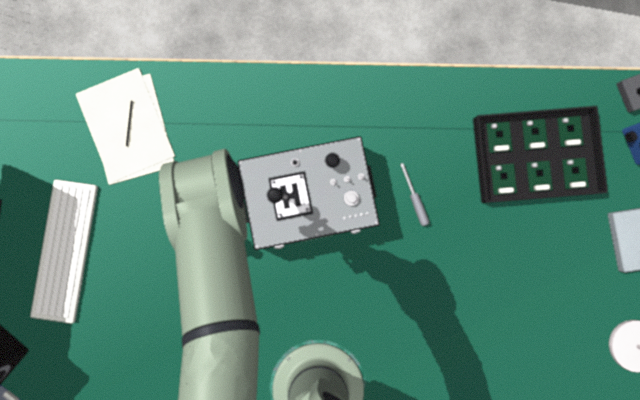

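Both views put the lever in the crossbar: side knob at (341,167), fore ≈ 0.00±0.02. Next I'll push it across from the left.

Run:
```python
from h import *
ctrl.servo_line(P(0,.15,.33),q(3),rate=.2)
ctrl.servo_line(P(0,.15,.232),q(3),rate=.15); st()
print(ctrl.servo_line(P(0,.085,.232),q(3),rate=.04,stop_force=14)); st()
side_lever("B1")
print(ctrl.servo_line(P(0,.05,.232),q(3),rate=.04,stop_force=14)); st()
side_lever("B2")
```

```text
t 11.19 tcpT [0.0004 0.1502 0.2327] F [0.6 0.6 0.5] w -0.0
False
t 12.97 tcpT [0.     0.0852 0.232 ] F [-0.2  3.8  2.6] w 0.0
lever side [([-0.011, -0.028], [332.2, 171.9], 0.64)]
False
t 14.09 tcpT [-0.      0.0502  0.2319] F [-0.4  3.2 -1. ] w 0.0
lever side [([0.005, 0.186], [322.7, 183.3], 0.58)]
```

View pics/s_B2.png

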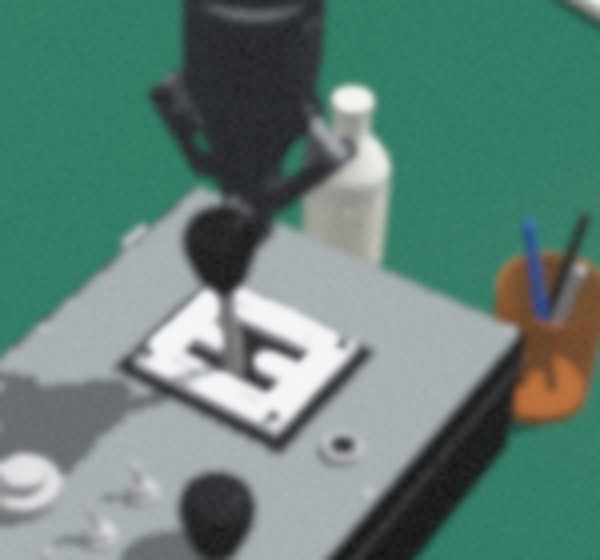

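The side view shows the rod in the right half of the crossbar and the knob at (323,183). I'll nudge it 2 mm further, then push forward from the near side.

Run:
```python
from h import *
print(ctrl.servo_line(P(0,.048,.232),q(3),rate=.03,stop_force=10)); st()
ctrl.servo_line(P(0,.09,.232),q(3),rate=.15)
ctrl.servo_line(P(0,.09,.33),q(3),rate=.2)
ctrl.servo_line(P(-.08,.014,.33),q(3),rate=.2)
ctrl.servo_line(P(-.08,.014,.230),q(3),rate=.15); st(); side_lever("C0")
print(ctrl.servo_line(P(0,.014,.230),q(3),rate=.05,stop_force=14)); st(); side_lever("C1")
print(ctrl.servo_line(P(.04,.014,.226),q(3),rate=.03,stop_force=14)); st(); side_lever("C2")
```

```text
False
t 14.44 tcpT [-1.000e-04  4.790e-02  2.319e-01] F [-0.5  3.4 -2.2] w -0.0
t 17.03 tcpT [-0.0795  0.0141  0.2305] F [-0.4 -0.1  0.9] w 0.0
lever side [([0.001, 0.173], [323.1, 182.4], 0.63)]
False
t 18.88 tcpT [-2.000e-04  1.410e-02  2.299e-01] F [-4.  -0.8 -2. ] w -0.0
lever side [([0.154, 0.142], [335.8, 186.4], 0.91)]
False
t 20.48 tcpT [0.0385 0.0142 0.2249] F [-14.2  -1.2  -7.1] w -0.0
lever side [([0.322, 0.159], [347.2, 195.2], 0.59)]
```

View pics/s_C2.png

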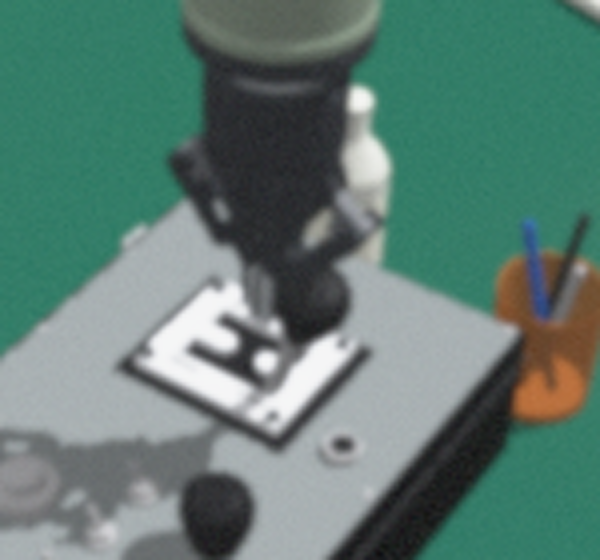

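The force rose to 14 N at the forward stop, so the lever is home. I'll retreat, check both views and line up above the button.

Run:
```python
from h import *
ctrl.servo_line(P(-.05,.014,.230),q(3),rate=.15)
ctrl.servo_line(P(-.05,.014,.30),q(3),rate=.2)
ctrl.servo_line(P(-.04,-.115,.30),q(3),rate=.2)
print(look_lever(pose,"D")); side_lever("D")
ctrl.servo_line(P(-.04,-.115,.18),q(3),rate=.15); st()
im=optics.capture("side"); cv2.imwrite("pics/s_D1.png",cv2.resize(im[160:300,220:370],None,fx=4,fy=4,interpolation=2))
```

```text
(array([0.3287292 , 0.18446327]), np.float64(0.7576820845876568))
lever side [([0.318, 0.173], [346.2, 195.8], 0.72), ([0.264, -0.045], [352.7, 182.4], 0.51)]
t 23.88 tcpT [-0.0396 -0.1152  0.1808] F [-0.8 -0.1  0.4] w -0.0
```

View pics/s_D.png

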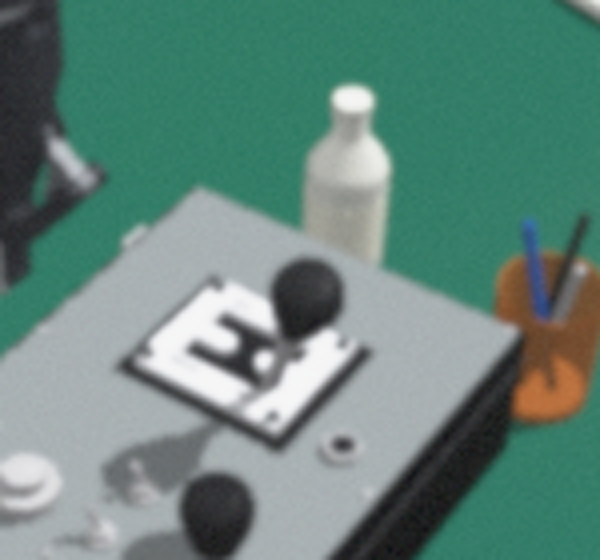

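View pics/s_D1.png

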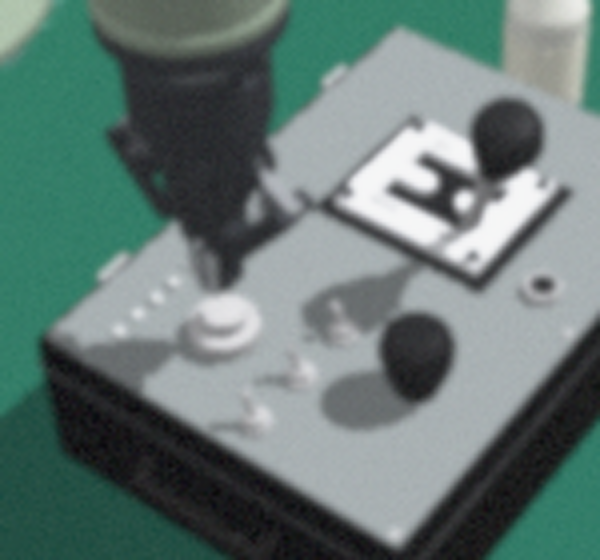

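View pics/top_D.png

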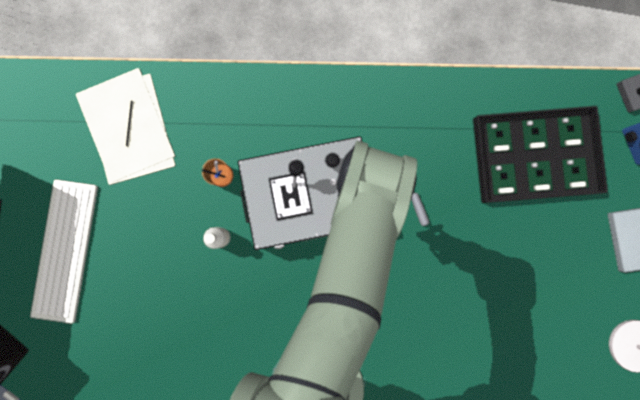

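Both cameras agree that the lever is in third: fore ≈ 0.32 (at the stop), across ≈ 0.18. The fingers are just above the button, at crop (217,290) over (222,315). Now I'll press.

Run:
```python
from h import *
print((proj("side",P(-.04,-.115,.163))-[220,160])*4,(proj("side",P(-.04,-.115,.142))-[220,160])*4)
F0=get_ft_force()[2]
for z in np.arange(.166,.1515,-.002):
    s=ctrl.servo_line(P(-.04,-.115,z),q(3),rate=.03,stop_force=15); print(round(z,4),s,np.round(get_tool_pos()[2],4),round(get_ft_force()[2]-F0,1))
    if s: break
print(get_clock())
```

```text
[217.69766065 283.09742332] [220.34351447 308.57104665]
0.166 False 0.1659 0.3
0.164 False 0.164 0.3
0.162 False 0.1619 -0.2
0.16 False 0.1599 -0.3
0.158 False 0.158 2.1
0.156 False 0.156 2.5
0.154 False 0.154 3.2
0.152 False 0.1529 19.6
26.2917
```

The button starts to resist at TCP z ≈ 0.159 and is hard down at 0.153, which matches its 6 mm travel. I'll hold briefly, then release.

Run:
```python
from h import *
ctrl.sleep(.3); st()
ctrl.servo_line(P(-.04,-.115,.30),q(3),rate=.12)
ctrl.servo_line(P(-.16,-.2,.34),q(3),rate=.2); ctrl.sleep(.3)
print(look_lever(pose,"E")); st()
im=cv2.imread("pics/side_E.png"); cv2.imwrite("pics/s_E.png",cv2.resize(im[150:310,220:420],None,fx=4,fy=3.75,interpolation=2))
for n in("side","top"):
    r=spotter.landmark_of(n,"test_button_top"); print(n,r and r[0]["uv"],proj(n,P(-.04,-.115,.142)))
```

```text
t 26.59 tcpT [-0.0398 -0.1151  0.1529] F [-3.9  1.5 19.7] w -0.0
(array([0.29972646, 0.17270923]), np.float64(1.158240586208052))
t 29.38 tcpT [-0.1599 -0.1999  0.34  ] F [ 0.2 -0.1  0.4] w 0.0
side [274.3, 239.6] [275.08587862 237.14276166]
top [349.9, 199.4] [351.39904778 197.26844414]
```

View pics/s_E.png

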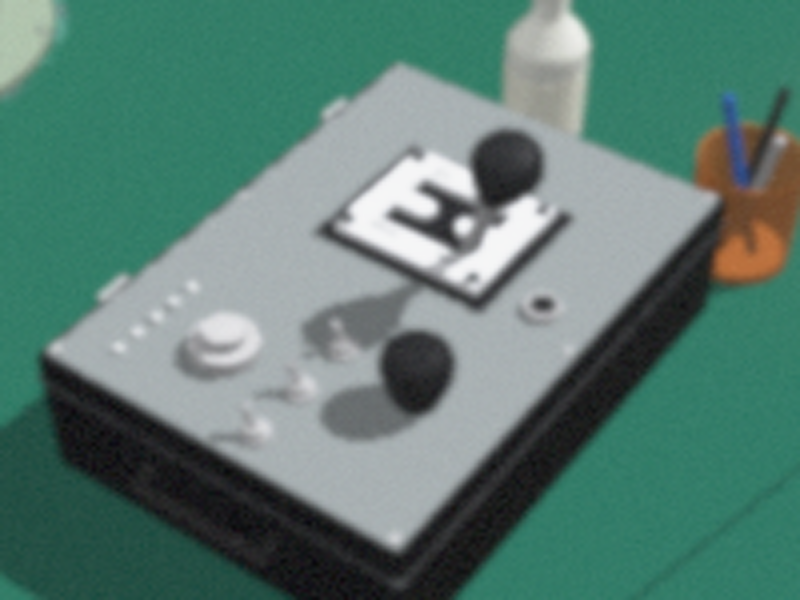

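The picture shows the lever in the far right slot, with the knob at crop (507,165). The button is out at (222,328), the spare knob hasn't moved, and the arm is clear. I'm handing the job in.

```bash
python3 -c "
from plant import *
print(sign_off())"
```

```text
the job is handed in; nothing more can be done
None
```

The lever is in third and the tester's button has been pressed and released. I handed the job in at about 29 s of the 58 s allowed; sign-off gave no verdict.

- **Lever:** I pushed it with the closed fingertips, first back to the crossbar, then across to the right, then forward. The forward push ended at 14 N against the stop.
- **Button:** I pressed it until it was hard down, about 6 mm of travel and 19.6 N, held it 0.3 s and let it go.
- **Last checks:** Both cameras put the lever at fore ≈ 0.30 and across ≈ 0.17. The button looks fully out, and the arm was clear with a force reading near zero.
- **Other things:** In the last side picture the spare knob, bottle and pot stand where they were. I did not check the screwdriver at the end, but the arm never worked near it.
- **Small disagreements:** Some camera readings gave fore as 0.32 to 0.33, which is past the 0.29 stop. I take that as camera error. The button's seen position was about 2 to 3 pixels off my fitted tester pose.

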